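# Back off a blade nut until its thread drops in

## Robot

A 6-joint arm with a two-finger parallel gripper is mounted at the origin on the work surface; the furniture and walls round the work are solid. World frame = base frame: x ahead of the robot, y to its left, z up, the work surface at z = 0. Lengths are in m, angles in rad, forces in N, time in s.
With the tool pointing down it reaches from about 0.3 to 0.875 m from the base axis. Payload 6.4 kg.
Tool frame: the origin (TCP) lies midway between the tips of the shut fingers; the grasp point (between the pads) lies 19 mm behind it; z points along the fingers, y is the direction in which the jaws open and shut (so a half turn about z gives the same grasp; the last joint's range is limited). The gripper opens to 85 mm and grips with 20 to 120 N. Pads are 22 mm wide; open, the fingers measure 114 mm over their backs; the gripper's body (76 mm by 85 mm) begins 54 mm behind the grasp point. The pads swing forward as they close: fully open they stand 13 mm farther back than shut.
Start: joints at [0.992, 0.181, 1.607, -0, 1.354, -0.206], TCP at [0.209, 0.536, 0.231] pointing down, gripper open.
Joint ranges: [-2.99, 2.99], [-0.89, 2.07], [0.3, 2.58], [-1.14, 4.28], [0, 2.63], [-3.12, 3.12]. Speed limits (rad/s): [2.57, 2.57, 3.01, 3.14, 3.14, 3.14].

## Interface

Orientations are given as a unit quaternion [w, x, y, z].
In Python, from bench import get_obs, camera, hand_in gives the robot as it stands.
- The arm moves only by the tool drive_tool, never from a script. Its argument "deltas" is a list of rows, each a list of 2 entries, a list of its own where there are three numbers: the shift along the world's x, y, z in m, then the turn about the world's z in rad. A call has 1 to 10 rows; each row shifts and turns the pose as measured when the row begins; what a row does not reach is not made up. A row lasts 1/10 s, in which the tool goes at most 50 mm and 8.59 degrees, less where a joint would pass 70% of its speed; a pose out of reach is approached as far as the arm can. A call is refused whole if a number of a shift passes 0.05 or a number of a turn 0.15, either way. A call with a gripper value outside its range is refused whole. "gripper" is the opening, from 0 (shut) to 1 (fully open), set as the call begins (left out, the last holds). The fingers move at their own pace and stop on an object; the grip force is fixed at half the most. Time passes only in rows, so rows that do not move let the fingers close. It gives the time, the measured TCP pose, the force and the opening at its end, in the units of the state.
- get_obs(): the state, without advancing time (a new reading comes with each control period).
- camera(name): name is "side" or "top"; returns a dict with "frame" (420x560x3 uint8, red, green, blue), "fx", "fy", "cx", "cy" (pixels), "eye" and "attitude" of the camera in the world. Camera axes: x right, y down, z forward; pixel columns grow to the right and rows downward; lengths in m; the calibration is good to about 2 mm. A picture is of the moment at which its call begins. There is no depth.
- hand_in(): hands the job in, once; it reports no verdict.
The state is a dict: "time_s": time; "q": joint angles; "dq": joint speeds; "joint_efforts": joint torques, N m; "eef_pos": TCP position; "eef_rot": TCP orientation; "wrist_force": force on the tool from outside, world axes, zero at the start; "torque": the same for the moment, N m; "opening": opening from 0.0 (shut) to 1.0 (fully open).
Only numpy, scipy, OpenCV 4.12 (cv2) and the standard library are available. Lean on these libraries where they do the work, as an engineer would, in place of code of your own. Each camera call takes 0.05 s, during which the arm holds its last target.

## Task

The brass-coloured hex nut has been set on its spindle stud but its thread has not caught, so it stands high on the thread end. Back it off (turn it anticlockwise seen from above) without lifting it off the stud until it drops into the thread, and let go of it there, sitting level. Leave the dark flange nut on the other spindle alone.

Things in the scene. Friction and masses are not known exactly. Their poses are not given: they have to be found in the camera images.
- hex_nut_mid (a point): Centre (half-way up, on the bore axis) of the loose brass-coloured hex nut: 46 mm across flats, 53 across corners, 26 high, 0.2 kg. z up along the bore; the normals of its flats lie at 0, 60, 120.. degrees from its x axis, three lugs in the bore at 0, 120, 240. At the start the lugs ride on the thread end and this centre is 79 mm above the spindle's underside; dropped in, 69 mm.
- spindle_a: Blue blade spindle, bolted down, that carries the brass-coloured nut: round flange 90 mm across, 13 thick, boss 47 across up to 30 mm, then an upright steel stud 29 mm across up to 66 mm, and above it a plain 18 mm pilot pin up to 96 mm, standing 4 mm out of the nut at the start. Origin: centre of its underside, on the stud axis, z up. Fingers have free room round the nut and 30 mm below it.
- thread_end (a point): Point on the stud axis at the height of the thread end, 76 mm above the spindle's underside. 21 to 41 degrees anticlockwise from the start the nut's lugs stand over the gaps and, once released, it drops 10 mm by its own weight. A hard stop comes only after 60 degrees or more: a turn of 50 degrees always serves. Clockwise it soon meets a stop and does not drop. It turns freely.
- flange_nut_mid (a point): Centre (half-way up, on its axis) of the bystander: a dark steel flange nut, 26 mm high, 46 mm across the flats, with a round collar about 62 mm across at its foot. It is already fully down on the boss of a second blue spindle of the same kind; the two spindles may stand either way round. Not to be moved.
Not all that is in view belongs to the job. What is shaped like the spindle_a but purple is not meant. Of the things shaped like the part that bears hex_nut_mid, the brass one is meant.

How it is judged:
By the outcome, as a careful person would: the job done as asked, in the order asked, and still so for the second after the job is handed in, with the robot touching nothing.
It also fails if it takes over 32 s, if anything falls off the work surface, if the arm or the gripper's body presses on something with over 40 N, if the wrist force passes 120 N, or if a joint passes its speed limit or range.

## Working session

There is one attempt and no reset: what is moved stays moved. The work goes in short steps, Python scripts to look and compute and a tool call to move; the robot and the scene stay as the last step left them, time stands still between calls to the robot, and variables do not carry over. Pictures are saved under pics/ and viewed, and the job is handed in when it is done.

Besides the shell and the picture viewer there is one more tool, called after "Request:" by a JSON object that holds its "op" and its "data". drive_tool: Moves the arm, as the interface text tells. Its arguments: {"type":"object","properties":{"deltas":{"type":"array","items":{"type":"array"}},"gripper":{"type":"number"}},"required":["deltas"]}

```bash
mkdir -p pics; ls
python3 - <<'E'
from bench import *
import cv2
for n in("top","side"):
    c=camera(n); cv2.imwrite(f"pics/{n}0.png",c["frame"][:,:,::-1]); print({k:v for k,v in c.items() if k!="frame"})
o=get_obs();print(o)
E
```

```text
pics
{'fx': 504.36711380687353, 'fy': 504.36711380687353, 'cx': 295.35884933517576, 'cy': 194.27323213828922, 'eye': array([0.2641384 , 0.02306899, 0.95346829]), 'attitude': array([-0.08230899,  0.75825562, -0.64291841,  0.07021091])}
{'fx': 437.92967567593126, 'fy': 437.92967567593126, 'cx': 284.7308410342323, 'cy': 208.13010410017188, 'eye': array([ 0.28984876, -0.5841605 ,  0.60305773]), 'attitude': array([-0.42678909,  0.8971785 , -0.0981001 ,  0.05742975])}
{'time_s': 0.1, 'q': array([ 9.91707725e-01,  1.81510764e-01,  1.60792027e+00,  5.61494897e-06,
        1.35381281e+00, -2.06320603e-01]), 'dq': array([ 0.0005871 , -0.00145487, -0.00138591,  0.00053999, -0.00176283,
        0.00019108]), 'joint_efforts': array([ 9.03137297e-04, -4.45873511e+01, -3.52238274e+01, -2.26061361e-04,
        4.04162274e-03,  1.03341421e-05]), 'eef_pos': array([0.20912009, 0.53507755, 0.23044357]), 'eef_rot': array([-3.18478284e-04,  1.85307273e-01,  9.82680280e-01, -7.61699731e-04]), 'wrist_force': array([0.04763392, 0.40378393, 0.63447854]), 'torque': array([0.00990999, 0.01220581, 0.05888515]), 'opening': 1.0038942997354354}
```

View pics/top0.png

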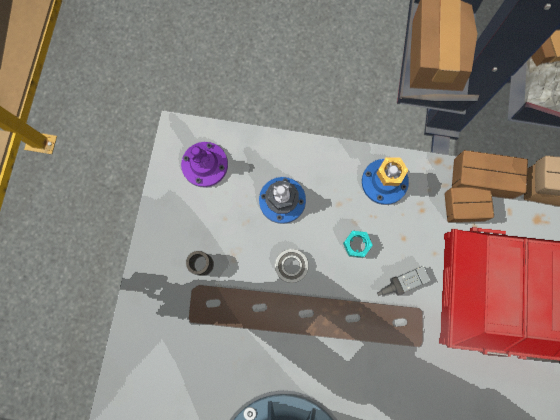

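View pics/side0.png

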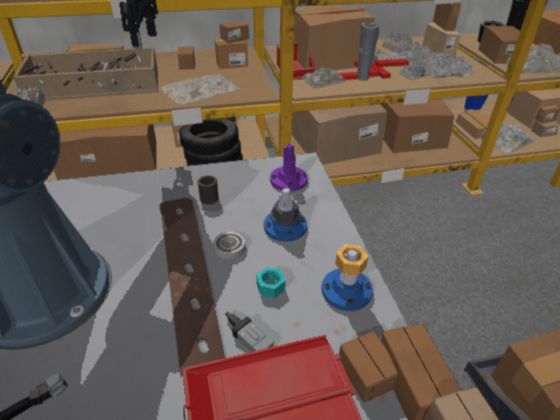

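Candidates in the top view: the brass nut at (392,170) on the blue spindle, the teal nut at (358,243), the dark flange nut at (283,195) on the other blue spindle, and the purple decoy at (205,162). I choose the brass one at (392,170), which is at (351,260) in the side view. Next I measure it and check the choice in a crop.

```bash
cat > h.py <<'E'
import numpy as np,cv2
from scipy.spatial.transform import Rotation as R
def rot(c):
    q=c["attitude"]; return R.from_quat([q[1],q[2],q[3],q[0]]).as_matrix()
def ray(c,uv):
    uv=np.asarray(uv,float)
    d=np.array([(uv[0]-c["cx"])/c["fx"],(uv[1]-c["cy"])/c["fy"],1.]); return rot(c)@d
def plane(c,uv,z):
    d=ray(c,uv); return c["eye"]+d*(z-c["eye"][2])/d[2]
def proj(c,p):
    v=rot(c).T@(np.asarray(p)-c["eye"]); return np.array([c["cx"]+c["fx"]*v[0]/v[2],c["cy"]+c["fy"]*v[1]/v[2]])
def tri(c1,u1,c2,u2):
    A=np.zeros((3,3));b=np.zeros(3)
    for c,u in((c1,u1),(c2,u2)):
        d=ray(c,u);d/=np.linalg.norm(d);P=np.eye(3)-np.outer(d,d);A+=P;b+=P@c["eye"]
    return np.linalg.solve(A,b)
def mask(c,lo,hi,roi):
    hsv=cv2.cvtColor(c["frame"],cv2.COLOR_RGB2HSV); m=cv2.inRange(hsv,lo,hi)
    x0,y0,x1,y1=roi; k=np.zeros_like(m);k[y0:y1,x0:x1]=m[y0:y1,x0:x1];return k
E
python3 - <<'E'
from h import *; from bench import *
t=camera("top");s=camera("side")
ims=[]
for n,c,roi in(("top",t,(350,140,430,220)),("side",s,(310,230,390,310))):
    x0,y0,x1,y1=roi
    ims.append(cv2.resize(c["frame"][y0:y1,x0:x1,::-1],(400,400),interpolation=cv2.INTER_CUBIC))
    b=mask(c,(10,120,90),(30,255,255),roi); bl=mask(c,(100,120,40),(125,255,255),roi)
    for nm,m in(("brass",b),("blue",bl)):
        cs,_=cv2.findContours(m,0,1); k=max(cs,key=cv2.contourArea); h=cv2.convexHull(k)
        print(n,nm,cv2.contourArea(k),cv2.boundingRect(k),cv2.fitEllipse(h))
        if n=="top" and nm=="brass": print(cv2.approxPolyDP(h,1.5,True)[:,0].tolist(), cv2.minAreaRect(h))
cv2.imwrite("pics/crop.png",np.hstack(ims))
E
```

```text
top brass 589.5 (377, 158, 31, 27) ((391.6780700683594, 171.21572875976562), (27.924072265625, 30.437381744384766), 42.9492073059082)
[[399, 158], [407, 169], [403, 178], [398, 184], [383, 184], [377, 172], [385, 158]] ((392.0, 171.0), (26.0, 30.0), 90.0)
top blue 969.0 (362, 159, 46, 45) ((384.5732116699219, 181.31027221679688), (44.420616149902344, 46.369422912597656), 109.20169830322266)
side brass 707.5 (336, 245, 32, 30) ((351.3381042480469, 259.3503723144531), (31.018678665161133, 31.6486759185791), 107.22259521484375)
side blue 1277.0 (322, 270, 50, 40) ((346.6191711425781, 289.1858215332031), (41.12568283081055, 50.89326477050781), 104.0214614868164)
```

View pics/crop.png

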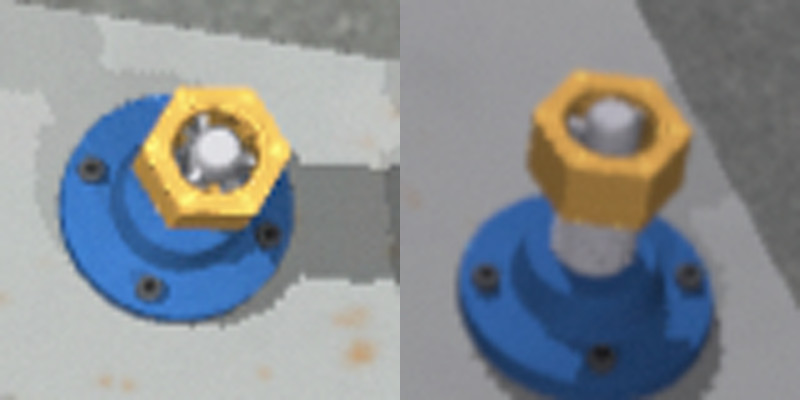

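The crop shows the brass hex nut standing on the pale stud of a blue spindle, with the pin at top (393,170) and side (353,252). That is the right part. Now I triangulate the heights and the flat angles.

Run:
```python
from h import *; from bench import *
t=camera("top");s=camera("side")
print("pin", tri(t,(393.1,169.6),s,(352.9,251.2)))
P=tri(t,(384.6,181.3),s,(346.8,288)) ; print("flange",P)
for z in(0,0.0065,.013): print(z,plane(t,(384.57,181.3),z))
print("pinT@.096",plane(t,(393.1,169.6),.096),"pinS",plane(s,(352.9,251.2),.096))
def big(c,roi,f,n):
    x0,y0,x1,y1=roi
    cv2.imwrite(n,cv2.resize(c["frame"][y0:y1,x0:x1,::-1],None,fx=f,fy=f,interpolation=cv2.INTER_CUBIC))
big(t,(372,152,412,190),15,"pics/bt.png"); big(s,(331,240,373,280),15,"pics/bs.png")
```

```text
pin [ 0.52362912 -0.10919142  0.09644939]
flange [ 0.52412591 -0.10963955  0.00572907]
0 [ 0.52535426 -0.11033223  0.        ]
0.0065 [ 0.52357349 -0.10942281  0.0065    ]
0.013 [ 0.52179273 -0.10851338  0.013     ]
pinT@.096 [ 0.52256313 -0.10904303  0.096     ] pinS [ 0.52509675 -0.10859999  0.096     ]
```

View pics/bt.png

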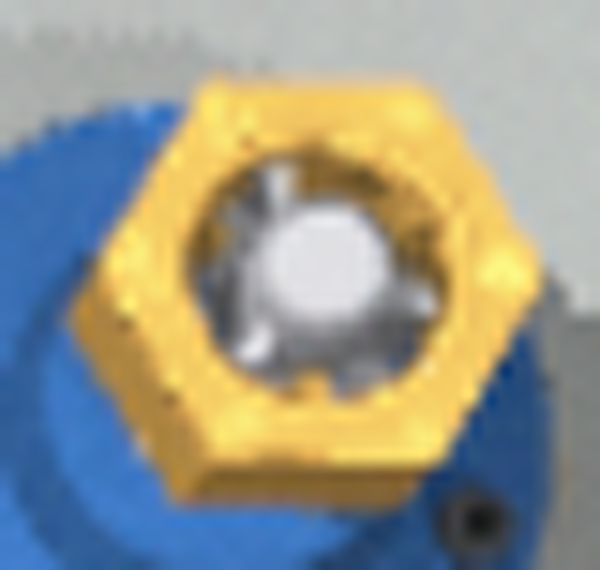

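View pics/bs.png

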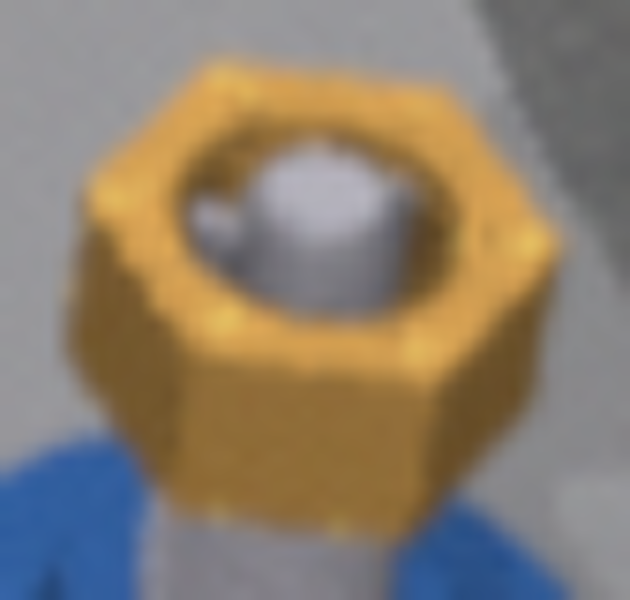

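The top face's corners are clear in the top crop: (210,82), (430,82), (545,265), (440,468), (212,465), (98,265).

Run:
```python
from h import *; from bench import *
t=camera("top");s=camera("side")
f=lambda c,o,L:np.array([plane(c,((x+.5)/15-.5+o[0],(y+.5)/15-.5+o[1]),.092)[:2] for x,y in L])
for P in(f(t,(372,152),[(210,82),(430,82),(545,265),(440,468),(212,465),(98,265)]),f(s,(331,240),[(210,65),(450,85),(560,245),(430,380),(195,350),(88,190)])):
    c=P.mean(0);print(c,np.hypot(*(P-c).T));a=np.degrees(np.arctan2(*(P-c).T[::-1]));print(a, (a%60))
    # flat normals = edge mid directions
    m=(P+np.roll(P,-1,0))/2-c;print("normals",np.degrees(np.arctan2(m[:,1],m[:,0]))%60)
o=get_obs();q=o["eef_rot"];M=R.from_quat([q[1],q[2],q[3],q[0]]).as_matrix();print(M, np.degrees(np.arctan2(M[1,1],M[0,1])))
```

```text
[ 0.52381691 -0.10953341] [0.02622322 0.02688407 0.0262748  0.0271588  0.02741464 0.02645143]
[  37.56056659  -21.25341136  -79.13440472 -142.53127012  158.85451451
   97.9788107 ] [37.56056659 38.74658864 40.86559528 37.46872988 38.85451451 37.9788107 ]
normals [ 7.75173389 10.16919898  8.5817902   8.0108427   9.01864776  7.91421225]
[ 0.52324269 -0.11071854] [0.02582332 0.02715163 0.02596515 0.02592574 0.02605339 0.02568807]
[  99.26214882   38.29301311  -21.54665979  -83.45291165 -141.23014973
  158.78668813] [39.26214882 38.29301311 38.45334021 36.54708835 38.76985027 38.78668813]
normals [7.93190901 9.10966041 7.52631431 7.58083183 9.01174605 8.93839358]
[[-9.31305166e-01  3.64239833e-01 -1.75459317e-04]
 [ 3.64239865e-01  9.31305147e-01 -2.09149064e-04]
 [ 8.72257451e-05 -2.58690882e-04 -9.99999963e-01]] 68.63919101385915
```

Nut axis is about (0.5235, -0.110), with flat normals at 8.5° + 60k. The jaw already lies at 68.6°, so the approach needs no turn. First move is at height, clear of everything.

Request:
{"op": "drive_tool", "data": {"deltas": [[[0.015, -0.03, 0], 0], [[0.016, -0.034, 0], 0], [[0.016, -0.034, 0], 0], [[0.016, -0.034, 0], 0], [[0.016, -0.034, 0], 0], [[0.016, -0.034, 0], 0], [[0.016, -0.034, 0], 0], [[0.016, -0.034, 0], 0], [[0.016, -0.034, 0], 0], [[0.016, -0.034, 0], 0]], "gripper": 1.0}}

```text
time_s: 1.4
eef_pos: [0.3702, 0.1906, 0.2322]
eef_rot: [0.002, 0.181, 0.984, 0.002]
wrist_force: [0.2, 0.5, -0.6]
opening: 1.003
```

Request:
{"op": "drive_tool", "data": {"deltas": [[[0.016, -0.032, 0], 0], [[0.016, -0.032, 0], 0], [[0.016, -0.032, 0], 0], [[0.016, -0.032, 0], 0], [[0.016, -0.032, 0], 0], [[0.016, -0.032, 0], 0], [[0.016, -0.032, 0], 0], [[0.016, -0.032, 0], 0], [[0.016, -0.03, 0], 0], [[0, 0, 0], 0]]}}

```text
time_s: 2.4
eef_pos: [0.5202, -0.1132, 0.2345]
eef_rot: [0.006, 0.184, 0.983, 0.002]
wrist_force: [0.2, -0.6, -0.1]
opening: 0.998
```

Request:
{"op": "drive_tool", "data": {"deltas": [[[0.003, 0.003, -0.03], 0], [[0, 0, -0.03], 0], [[0, 0, -0.02], 0], [[0, 0, 0], 0], [[0, 0, 0], 0]]}}

```text
time_s: 2.9
eef_pos: [0.5233, -0.1097, 0.1537]
eef_rot: [0.007, 0.185, 0.983, 0.002]
wrist_force: [-0.7, 0.2, 0.4]
opening: 1.001
```

Run:
```python
from h import *; from bench import *
t=camera("top");s=camera("side");o=get_obs();q=o["eef_rot"];M=R.from_quat([q[1],q[2],q[3],q[0]]).as_matrix()
print(o["eef_pos"],np.degrees(np.arctan2(M[1,1],M[0,1])),M[:,2],o["wrist_force"])
cv2.imwrite("pics/a1.png",np.hstack([cv2.resize(t["frame"][100:240,300:480,::-1],(400,311)),cv2.resize(s["frame"][150:310,260:440,::-1],(350,311))]))
```

```text
[ 0.52366656 -0.10987556  0.15427114] 68.72634015941358 [ 1.50679228e-02  6.10446147e-04 -9.99886286e-01] [-0.21256132  0.14637223  0.33916424]
```

View pics/a1.png

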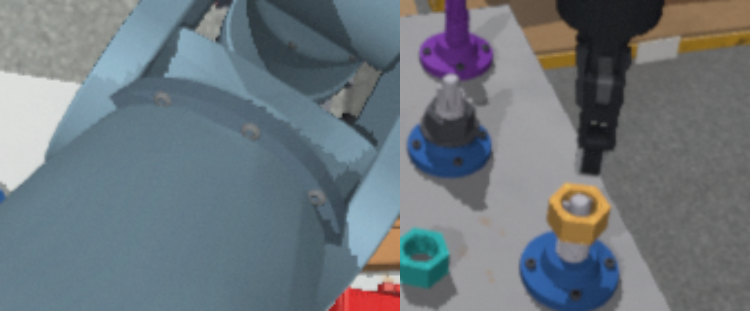

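The side crop shows the open fingers straight above the nut (finger tip near side pixel (358,237)), seen edge-on along the jaw line. Now I descend to grip height.

Request:
{"op": "drive_tool", "data": {"deltas": [[[0, 0, -0.02], 0], [[0, 0, -0.02], 0], [[0, 0, -0.02], 0], [[0, 0, -0.02], 0], [[0, 0, -0.014], 0], [[0, 0, -0.003], 0], [[0, 0, 0], 0]]}}

```text
time_s: 3.7
eef_pos: [0.5311, -0.112, 0.0653]
eef_rot: [0.017, 0.184, 0.983, -0.001]
wrist_force: [-1.0, -0.1, 0.3]
opening: 1.002
```

```bash
cat > look.py <<'E'
import sys
from h import *; from bench import *
s=camera("side");o=get_obs();q=o["eef_rot"];M=R.from_quat([q[1],q[2],q[3],q[0]]).as_matrix()
print(o["eef_pos"],np.degrees(np.arctan2(M[1,1],M[0,1])),M[:,2],o["wrist_force"],o["opening"])
cv2.imwrite(sys.argv[1],cv2.resize(s["frame"][200:320,290:410,::-1],(600,600),interpolation=cv2.INTER_CUBIC))
E
python3 look.py pics/a2.png
```

```text
[ 0.53133149 -0.1121381   0.06564013] 68.82045319056701 [ 0.03371817 -0.00778807 -0.99940104] [ 0.0859318  -0.32235375 -0.22619386] 1.0006719109680453
```

View pics/a2.png

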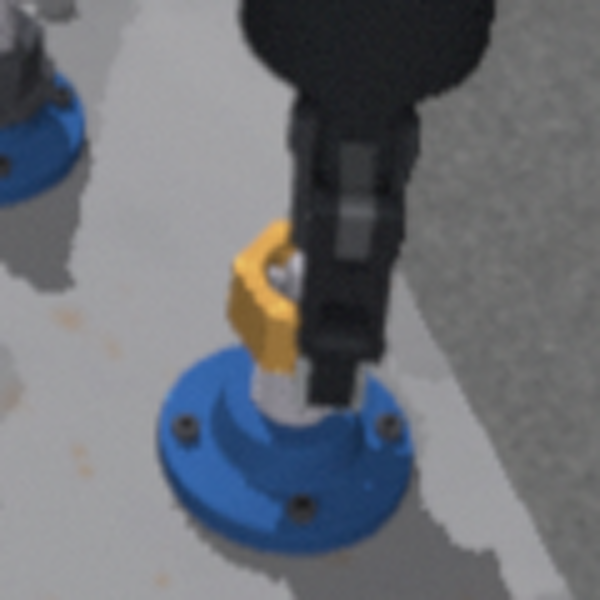

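The image shows the fingers straddling the nut but about 8 mm too far +x (finger tip at (357,277), pin at (349,255)). The measured pose agrees. I correct it slowly and go the rest of the way down.

Request:
{"op": "drive_tool", "data": {"deltas": [[[-0.004, 0.001, 0], 0], [[-0.003, 0.001, -0.003], 0], [[-0.001, 0, -0.003], 0], [[0, 0, -0.003], 0], [[0, 0, 0], 0]]}}

```text
time_s: 4.25
eef_pos: [0.5245, -0.1107, 0.0591]
eef_rot: [0.02, 0.184, 0.983, -0.001]
wrist_force: [-0.6, 0.1, -0.8]
opening: 0.999
```

```bash
python3 look.py pics/a3.png
```

```text
[ 0.5246048  -0.1107537   0.05921773] 68.83667903599299 [ 0.03860468 -0.01004754 -0.99920405] [ 0.93994708 -0.11744433 -0.11448421] 1.0007962607434977
```

View pics/a3.png

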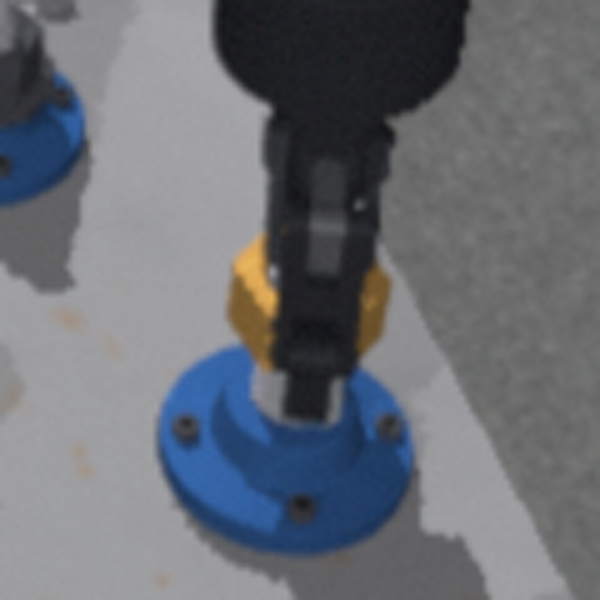

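The fingers are centred over the nut: finger at crop x≈315, nut spanning 228–390 (centre ~309). Small final step down, then close.

Request:
{"op": "drive_tool", "data": {"deltas": [[[0, 0.001, -0.003], 0], [[0, 0, 0], 0]]}}

```text
time_s: 4.5
eef_pos: [0.5248, -0.1098, 0.0561]
eef_rot: [0.02, 0.184, 0.983, -0.001]
wrist_force: [-0.6, 0.2, 0.1]
opening: 1.006
```

Request:
{"op": "drive_tool", "data": {"deltas": [[[0, 0, 0], 0], [[0, 0, 0], 0], [[0, 0, 0], 0], [[0, 0, 0], 0], [[0, 0, 0], 0], [[0, 0, 0], 0], [[0, 0, 0], 0], [[0, 0, 0], 0]], "gripper": 0.0}}

```text
time_s: 5.3
eef_pos: [0.525, -0.1099, 0.0562]
eef_rot: [0.02, 0.184, 0.983, -0.001]
wrist_force: [-0.3, 0.2, 1.1]
opening: 0.533
```

```bash
python3 look.py pics/a4.png
```

```text
[ 0.52497232 -0.10986616  0.05614993] 68.83603293980286 [ 0.03887064 -0.01024803 -0.9991917 ] [ 0.9859732  -0.40065785  0.04240637] 0.529127812522737
```

View pics/a4.png

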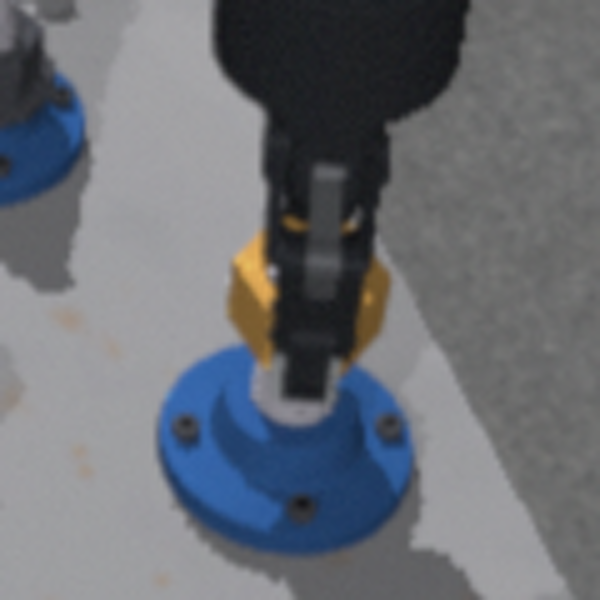

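It's gripped across flats (opening 0.53 ≈ 45 mm), with near-zero force. Now the turn, anticlockwise, in small steps.

Request:
{"op": "drive_tool", "data": {"deltas": [[[0, 0, 0], 0.06], [[0, 0, 0], 0.06], [[0, 0, 0], 0.06], [[0, 0, 0], 0.06], [[0, 0, 0], 0]]}}

```text
time_s: 5.85
eef_pos: [0.5241, -0.1098, 0.0561]
eef_rot: [0.019, 0.06, 0.998, 0.001]
wrist_force: [0.2, 0.2, -0.1]
opening: 0.526
```

```bash
python3 look.py pics/a5.png
```

```text
[ 0.52413839 -0.10983326  0.05605757] 83.00278931641878 [ 3.84358565e-02 -4.56259912e-04 -9.99260965e-01] [ 0.76754193  0.24123382 -0.03441787] 0.5302403225401017
```

Request:
{"op": "drive_tool", "data": {"deltas": [[[0, 0, 0], 0.06], [[0, 0, 0], 0.06], [[0, 0, 0], 0.06], [[0, 0, 0], 0.06], [[0, 0, 0], 0.06], [[0, 0, 0], 0]]}}

```text
time_s: 6.5
eef_pos: [0.523, -0.1098, 0.0552]
eef_rot: [0.018, -0.089, 0.996, 0.004]
wrist_force: [0.7, -0.8, -1.7]
opening: 0.533
```

Request:
{"op": "drive_tool", "data": {"deltas": [[[0, 0, 0], 0.06], [[0, 0, 0], 0.06], [[0, 0, 0], 0.06], [[0, 0, 0], 0.06], [[0, 0, 0], 0.06], [[0, 0, 0], 0]]}}

```text
time_s: 7.1
eef_pos: [0.5227, -0.1098, 0.0543]
eef_rot: [0.016, -0.234, 0.972, 0.006]
wrist_force: [0.2, 0.4, -1.0]
opening: 0.531
```

```bash
python3 look.py pics/a6.png
```

```text
[ 0.52273616 -0.10975707  0.05429959] 117.02486294464991 [ 0.02915725  0.01995714 -0.99937559] [ 0.14674607 -0.40568535 -1.70528496] 0.5292733153485438
```

View pics/a6.png

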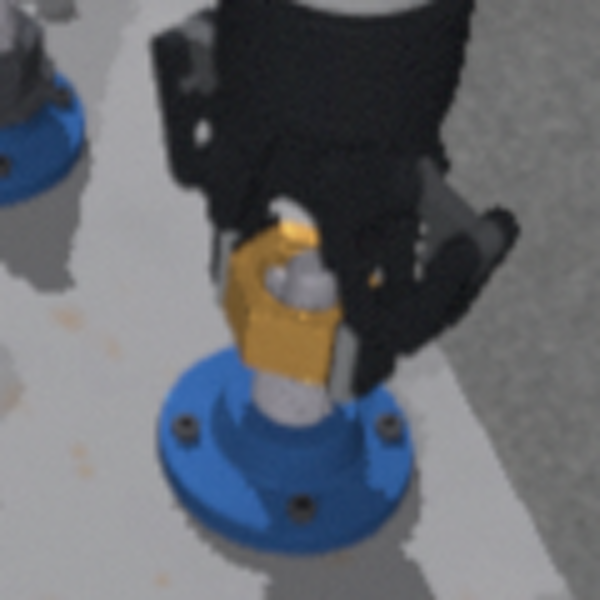

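Turned 48.2°, and the nut is level in the jaws with its top face around (349,250). About 2° more, then release.

Request:
{"op": "drive_tool", "data": {"deltas": [[[0, 0, 0], 0.035], [[0, 0, 0], 0]]}}

```text
time_s: 7.35
eef_pos: [0.5227, -0.1098, 0.0542]
eef_rot: [0.016, -0.248, 0.969, 0.006]
wrist_force: [0.8, 0.0, -0.9]
opening: 0.532
```

Request:
{"op": "drive_tool", "data": {"deltas": [[[0, 0, 0], 0], [[0, 0, 0], 0], [[0, 0, 0], 0], [[0, 0, 0], 0], [[0, 0, 0], 0], [[0, 0, 0], 0], [[0, 0, 0], 0], [[0, 0, 0], 0]], "gripper": 1.0}}

```text
time_s: 8.15
eef_pos: [0.5229, -0.1097, 0.0546]
eef_rot: [0.017, -0.245, 0.969, 0.006]
wrist_force: [-0.5, 0.6, 0.2]
opening: 0.999
```

```bash
python3 look.py pics/a7.png
```

```text
[ 0.52297299 -0.10973225  0.05466559] 118.37619063279635 [ 0.02907047  0.02037124 -0.99936976] [-0.24039644  1.12786708  0.47011111] 1.0017733686726134
```

View pics/a7.png

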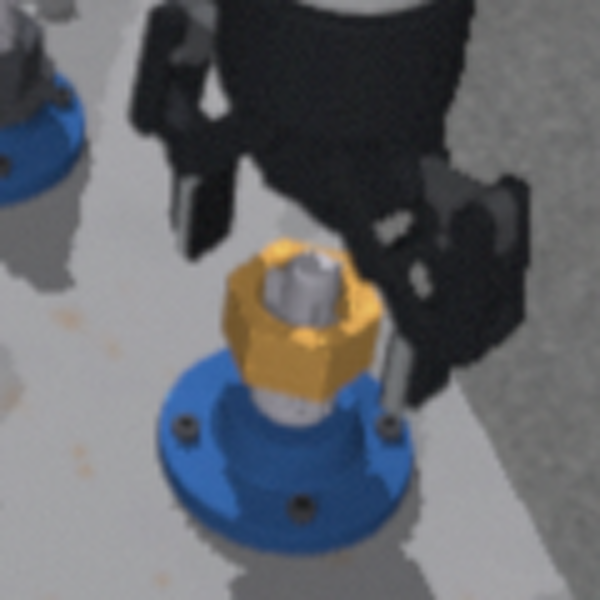

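The nut has dropped: its lower front edge is now at crop y≈400, against 377 before. Retreat straight up.

Request:
{"op": "drive_tool", "data": {"deltas": [[[0, 0, 0.015], 0], [[0, 0, 0.015], 0], [[0, 0, 0.015], 0], [[0, 0, 0.015], 0], [[0, 0, 0.02], 0]]}}

```text
time_s: 8.7
eef_pos: [0.5198, -0.1084, 0.1336]
eef_rot: [0.013, -0.245, 0.969, 0.009]
wrist_force: [-0.1, 0.2, 0.4]
opening: 0.997
```

Request:
{"op": "drive_tool", "data": {"deltas": [[[0, 0, 0.03], 0], [[0, 0, 0.03], 0], [[0, 0, 0.03], 0], [[-0.03, 0.03, 0.02], 0], [[-0.03, 0.04, 0], 0], [[-0.03, 0.04, 0], 0], [[-0.03, 0.04, 0], 0], [[-0.03, 0.04, 0], 0], [[-0.03, 0.04, 0], 0], [[-0.03, 0.04, 0], 0]]}}

```text
time_s: 9.7
eef_pos: [0.309, 0.1593, 0.2517]
eef_rot: [0.018, -0.239, 0.971, 0.007]
wrist_force: [0.8, 1.2, 0.1]
opening: 1.002
```

Request:
{"op": "drive_tool", "data": {"deltas": [[[-0.02, 0.04, 0], 0], [[-0.02, 0.04, 0], 0], [[0, 0.04, 0], 0], [[0, 0.04, 0], 0], [[0, 0.04, 0], 0], [[0, 0.04, 0], 0], [[0, 0.04, 0], 0], [[0, 0, 0], 0]]}}

```text
time_s: 10.5
eef_pos: [0.2599, 0.4545, 0.253]
eef_rot: [0.023, -0.242, 0.97, 0.008]
wrist_force: [0.3, -0.2, 0.2]
opening: 1.0
```

Run:
```python
from h import *; from bench import *
t=camera("top");s=camera("side");o=get_obs();print(o["time_s"],o["eef_pos"],o["wrist_force"])
a=cv2.resize(t["frame"][152:190,372:412,::-1],(400,380),interpolation=cv2.INTER_CUBIC)
b=cv2.resize(s["frame"][240:280,331:371,::-1],(380,380),interpolation=cv2.INTER_CUBIC)
cv2.imwrite("pics/f1.png",np.hstack([a,b])); cv2.imwrite("pics/f2.png",t["frame"][:,:,::-1])
```

```text
10.6 [0.25995017 0.45138613 0.25306928] [-0.08851064 -0.3755124  -0.47441333]
```

View pics/f1.png

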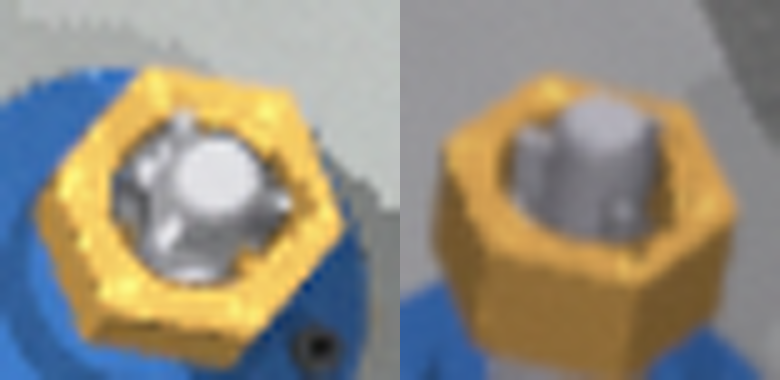

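View pics/f2.png

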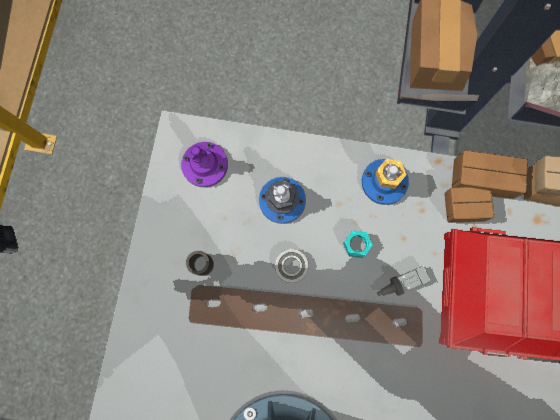

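The nut is down, with the pin standing well out of it and the bystander at (283,195) unchanged. I triangulate the corners to check height and level.

Run:
```python
from h import *; from bench import *
t=camera("top");s=camera("side")
T=[(x/10+372-.45,y/10+152-.45) for x,y in[(150,68),(293,95),(342,218),(243,335),(95,310),(58,188)]]
S=[((x-400)/9.5+331-.45,y/9.5+240-.45) for x,y in[(548,75),(688,105),(738,210),(632,283),(490,255),(443,145)]]
for c,L in((t,T),(s,S)):
    P=np.array([plane(c,u,.082)[:2] for u in L]);m=P.mean(0);print(m,np.round(np.hypot(*(P-m).T),4),np.round(np.degrees(np.arctan2(*(P-m).T[::-1])),1))
print("centre",tri(t,np.mean(T,0),s,np.mean(S,0)))
for k in range(6): # match by angle
    Q=np.array([tri(t,T[i],s,S[(i+k)%6]) for i in range(6)])
    if np.ptp(Q[:,2])<.02: print(k,np.round(Q,4).tolist()); n=np.linalg.svd(Q-Q.mean(0))[2][2]; print(np.degrees(np.arccos(abs(n[2]))))
```

```text
[ 0.52230556 -0.10839912] [0.026  0.0268 0.026  0.0255 0.0275 0.0249] [  26.   -32.9  -87.2 -154.2  145.8   93.5]
[ 0.52201512 -0.11035312] [0.0259 0.027  0.026  0.0254 0.0271 0.0262] [  87.1   29.9  -29.6  -93.3 -148.7  150.4]
centre [ 0.52287035 -0.10873128  0.07982441]
1 [[0.5455, -0.097, 0.0821], [0.5448, -0.123, 0.0818], [0.5226, -0.1343, 0.0806], [0.5007, -0.1203, 0.0773], [0.5008, -0.0935, 0.0778], [0.5223, -0.0839, 0.0812]]
5.729071008603443
```

Run:
```python
from h import *; from bench import *
t=camera("top");s=camera("side")
g=lambda o,L:[((x+.5)/15-.5+o[0],(y+.5)/15-.5+o[1]) for x,y in L]
T=g((372,152),[(210,82),(430,82),(545,265),(440,468),(212,465),(98,265)]);S=g((331,240),[(210,65),(450,85),(560,245),(430,380),(195,350),(88,190)])
Q=np.array([tri(t,T[i],s,S[(i+1)%6]) for i in range(6)]);n=np.linalg.svd(Q-Q.mean(0))[2][2];print("start",Q.round(4).tolist(),np.degrees(np.arccos(abs(n[2]))))
ax=np.array([.5235,-.1097])
for ttl,zt in(("now",.082),):
  ims=[]
  for c,roi in((t,(370,148,414,192)),(s,(328,240,372,284))):
    x0,y0,x1,y1=roi;f=9
    im=cv2.resize(c["frame"][y0:y1,x0:x1,::-1],None,fx=f,fy=f,interpolation=cv2.INTER_CUBIC)
    for z in(zt,zt-.026):
      for k in range(6):
        a=np.radians(28.5+60*k);u=proj(c,[*(ax+.0265*np.array([np.cos(a),np.sin(a)])),z])
        cv2.circle(im,tuple(int(v) for v in (u-[x0,y0]+.5)*f),3,(0,0,255) if z==zt else (0,255,0),-1)
    ims.append(im)
  cv2.imwrite("pics/f3.png",np.hstack(ims))
```

```text
start [[0.5447, -0.0936, 0.0917], [0.5485, -0.1193, 0.0911], [0.5279, -0.1353, 0.0909], [0.5029, -0.1263, 0.0911], [0.4993, -0.1, 0.0904], [0.5203, -0.0835, 0.0903]] 0.9171854087719217
```

View pics/f3.png

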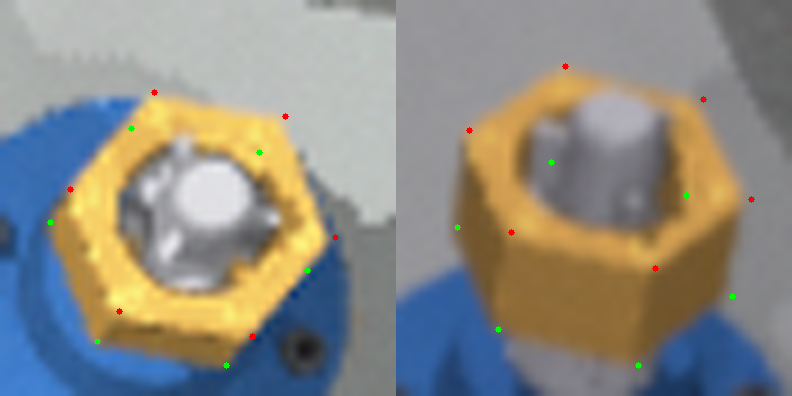

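The start pose measures 0.9° tilt by the same method, so the 5.7° now deserves a closer look.

Run:
```python
from h import *; from bench import *
for n,roi in(("top",(374,154,410,192)),("side",(330,244,370,282))):
    fr=np.mean([camera(n)["frame"].astype(float) for _ in range(4)],0).astype(np.uint8)
    x0,y0,x1,y1=roi
    im=cv2.resize(fr[y0:y1,x0:x1,::-1],None,fx=15,fy=15,interpolation=cv2.INTER_CUBIC)
    cv2.imwrite(f"pics/g_{n}.png",im)
```

```text
(no output)
```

View pics/g_top.png

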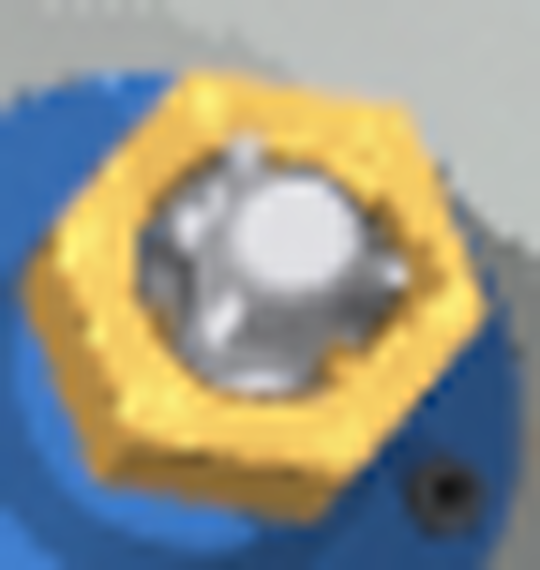

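View pics/g_side.png

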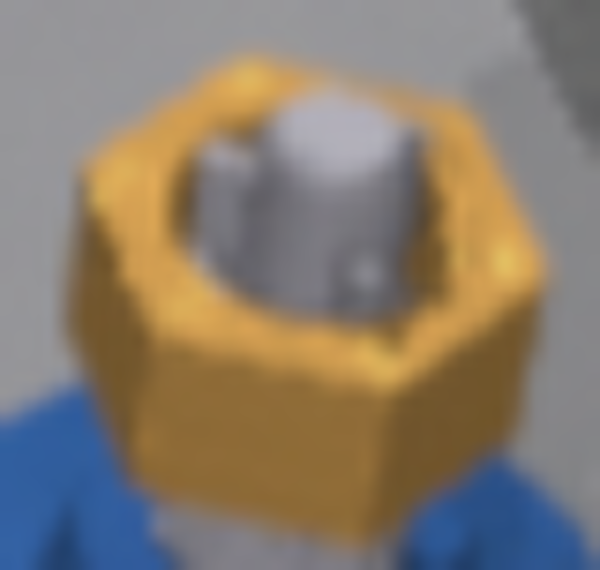

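Run:
```python
from h import *; from bench import *
t=camera("top");s=camera("side")
g=lambda o,L:[((x+.5)/15-.5+o[0],(y+.5)/15-.5+o[1]) for x,y in L]
T=g((374,154),[(188,72),(405,100),(485,300),(340,480),(123,445),(50,238)]);S=g((330,244),[(245,60),(475,105),(548,270),(395,388),(155,333),(82,170)])
Q=np.array([tri(t,T[i],s,S[(i+1)%6]) for i in range(6)]);n=np.linalg.svd(Q-Q.mean(0))[2][2];print("top face",Q.round(4).tolist(),Q.mean(0),n*np.sign(n[2]),np.degrees(np.arccos(abs(n[2]))))
# bottom corners seen in both
B=g((374,154),[(312,522),(98,478),(22,285)])
for z in(.056,):
  for u in B:print("botT",plane(t,u,z))
Bs=g((330,244),[(370,546),(135,485),(68,325),(518,445)])
for u in Bs:print("botS",plane(s,u,.056))
print("tri bottom (top 312,522 = side 135,485)",tri(t,B[0],s,Bs[1]))
print("(98,478)=(68,325)",tri(t,B[1],s,Bs[2]))
print(get_obs()["time_s"])
```

```text
top face [[0.546, -0.0963, 0.0814], [0.5458, -0.1222, 0.0813], [0.5232, -0.1348, 0.0805], [0.4997, -0.1207, 0.0794], [0.4999, -0.0948, 0.079], [0.5233, -0.0828, 0.0801]] [ 0.52298103 -0.10859259  0.08027321] [-0.04593635  0.0072305   0.9989182 ] 2.6653249921161963
botT [ 0.49979361 -0.12176292  0.056     ]
botT [ 0.50099627 -0.09534167  0.056     ]
botT [ 0.52362023 -0.08303516  0.056     ]
botS [ 0.52254836 -0.13561719  0.056     ]
botS [ 0.4999206  -0.12160948  0.056     ]
botS [ 0.50018361 -0.09670753  0.056     ]
botS [ 0.54408023 -0.1248683   0.056     ]
tri bottom (top 312,522 = side 135,485) [ 0.49980622 -0.12174618  0.05615476]
(98,478)=(68,325) [ 0.50103006 -0.09547257  0.05465796]
11.3
```

The re-read corners give a top face at z≈0.080 m, which started at 0.091 by the same method, so a drop of about 10–11 mm. The tilt comes out at 2.7°, within the roughly 1 mm reading error. The bottom corners on the side that seemed low sit at 0.055–0.056 m, against 0.056 if fully down and level. The nut is seated, so I hand in.

```bash
python3 -c "
from bench import *
print(hand_in())"
```

```text
the job is handed in; nothing more can be done
None
```

The brass nut has dropped into its thread and I have let go of it; the job is handed in. I gripped it across two flats and turned it about 50° anticlockwise without lifting. I then opened the jaws, saw it fall, and moved the arm well clear, finishing at about 11.3 s of the 32 s.

**Drop:** the top face went from 91 mm to 80 mm by triangulation, against an expected 92 to 82 mm. The hex corners turned by about 50°, and the nut is still centred on the stud to within 1–2 mm.

**Bystander:** the dark flange nut looks the same in the top view as at the start. Wrist forces stayed under 3 N at every reading.

**Where the checks disagreed:**
- **Level:** my first corner reading gave a tilt of 5.7°. A careful re-read gave 2.7°, and the two bottom corners I triangulated sat at 55 and 56 mm, where a level nut's would be at 56 mm. I judged the nut level to within reading error, about 2°.
- **Tool tilt:** the tool drifted about 2° off vertical on the way down. It was almost entirely in the plane of the pads, so it should not have tilted the nut.

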